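Push the crate up the ramp and seat it behind the lip

ROBOT

A 7-joint arm with a two-finger parallel gripper is mounted at the origin on a cart in front of the work surface, level with it; the furniture and walls round the work are solid. World frame = base frame: x ahead of the robot, y to its left, z up, the work surface at z = 0. Lengths are in m, angles in rad, forces in N, time in s.
With the tool pointing down it reaches from about 0.4 to 0.9 m from the base axis. Payload 5.6 kg.
Tool frame: the origin (TCP) lies midway between the tips of the shut fingers; the grasp point (between the pads) lies 19 mm behind it; z points along the fingers, y is the line along which they close (so a half turn about z gives the same grasp; the last joint's range is limited). The gripper opens to 92 mm and grips with 3 to 60 N. Pads are 20 mm wide; open, the fingers measure 128 mm over their backs; the gripper's body (75 mm by 189 mm) begins 69 mm behind the grasp point.
Start: joints at [1.223, 0.468, -0.012, 1.603, 0.006, 1.071, -0.056], TCP at [0.195, -0.62, 0.215] pointing down, gripper open.
Joint ranges: [-2.53, 2.53], [-0.31, 2.02], [-1.57, 1.55], [0.28, 2.44], [-1.29, 4.43], [0.15, 1.84], [-2.92, 2.92]. Speed limits (rad/s): [2.57, 2.57, 3.14, 3.14, 3.14, 3.14, 3.14].

INTERFACE

Orientations are given as a 3x3 rotation matrix whose columns are the frame's x, y, z axes.
In Python, from station import env, effector, solver, viewer, workorder, search_frame, tip_of gives the robot as it stands. Calls block until the motion is done:
- env.reach(position, orientation): joint-space move of the TCP to a pose.
- env.movel(position, frame=None, rate=0.15): straight line of the TCP; frame=None keeps the orientation; rate is the mean speed in m/s.
- env.goto_joints(angles): joint-space move.
- effector.release() and effector.grasp(squeeze=None): open the fingers fully, or close them until they stop; squeeze is the grip in N (None keeps the last).
- env.pause(seconds).
- solver.inverse_kinematics(position, orientation): joint angles nearest the present ones, or None.
- env.sense(): the state.
- viewer.read_camera(name): name is "scene" or "top"; returns (picture, depth): 480x640x3 uint8, red, green, blue; 480x640 float32, m along the optical axis (not along the pixel's ray), 0 where there is no reading.
- viewer.camera_info(name): a dict with "intrinsics" (3x3 intrinsics, pixels), "dist_coeffs" ([k1, k2, p1, p2, k3] as OpenCV has them; the pictures are not rectified), "eye" and "rotation" of the camera in the world. Camera axes: x right, y up, looking along -z (the intrinsics and any distortion apply to the point x, -y, -z); pixel columns grow to the right and rows downward; lengths in m; the calibration is good to about 2 mm. A picture is of the moment at which its call begins. camera_info takes no time and is no camera call.
A pose or a line that the arm cannot do raises env.PlanningError and nothing moves.
- workorder.finish_job(): hands the job in; it is judged then, once.
Trained networks look in the newest picture that a camera, given by its name, has taken for a name from the list of things; names that differ only in an ending like _2 or _b are one class to them, and where a whole thing is asked for, a point or a joint stands for the part that bears it (a point fixed in the world has none). Each returns a list of dicts, best first, with "score" (0 to 1); they miss things now and then, are a little off and sometimes report something else, mostly with a low value. They report only what shows in the picture. A call takes as long as a camera call. They do not tell look-alikes from the thing itself.
- search_frame(camera, name): "at" ([x, y, z] in m, in world coordinates, good to about 4 mm: the middle of the surface that is visible of it).
- tip_of(camera, name): "at" ([x, y, z] in m, in world coordinates, good to about 4 mm: a listed point, or the origin of a listed thing).
The state is a dict: "t": time; "joint_positions": joint angles; "joint_velocities": joint speeds; "tau": joint torques, N m; "ee_pos": TCP position; "tcp_rot": TCP orientation; "wrist_force": force on the tool from outside, world axes, zero at the start; "moment": the same for the moment, N m; "gripper_width": finger opening in m; "grasp_force": force on a finger pad.
Only numpy, scipy, OpenCV 4.12 (cv2) and the standard library are available. Lean on these libraries where they do the work, as an engineer would, in place of code of your own. Each camera call takes 0.05 s, during which the arm holds its last target. There are 200 camera calls.

TASK

Take the wooden offcut block out of the bay at the top of the ramp and set it down on the bench beside the ramp unit. Then push the closed wooden crate up the ramp, over the lip and against the sprung stop, and press its trailing edge down so that it drops fully behind the lip and the crate sits flat in the bay. Push gently, never harder than about 20 N, and do not knock over the screw jar.

Things in the scene. Friction and masses are not known exactly. Their poses are not given: they have to be found in the camera images.
- ramp: Fixed plywood ramp unit 502 x 148 mm. Origin on the bench at the foot of the slope, on the centre line; x level in the push (uphill) direction, y left of it, z up. Infeed board x -172 to 0 mm, top 8 mm high; slope 0 to 120 mm, rising evenly 8 to 38 mm; then a level landing. Side rails: inner faces y = -62 and +62, 12 mm thick, tops 50 mm above the bench.
- lip (a point): Nominal top edge of the lip's upright back face, on the centre line, 156 mm from the slope's foot, 38 mm above the bench. The landing ends in this steel lip bar; behind it the level bay floor is 12 mm lower (26 mm). The real lip and stop, screwed on as one setting, are off nominal by up to 12 mm either way along the ramp: not measured, find them by touch or sight.
- stop (a point): Nominal middle of the sprung stop's free face (rubber pad 80 mm wide, 28 to 50 mm above the bench), 115 mm behind the lip's back face, shifted with the lip. It gives way uphill at about 1.4 N plus 0.7 N per mm, hard after 13 mm. The 120 mm crate, tipped nose-down over the lip, must press it in some 7 mm before its trailing edge clears; then the spring holds the crate against the lip.
- crate: Loose nailed-shut crate of light wood slats, 120 (its x, the push direction) x 110 x 64 mm high, 0.5 to 0.9 kg, friction about 0.3, nothing to grip. Origin at the centre of its underside. Stands on the infeed board between the rails. Friction with the pusher can hold the trailing edge up once it has cleared the lip: sliding the pusher down about 20 mm while still pushing drags it down.
- block: Loose plain wooden offcut block 38 mm (its x) by 60 mm (its y) by 38 mm high, about 45 g, lying in the bay behind the lip. Origin at the centre of its underside.
- screw_jar: Glass jar of screws with an ochre lid, 68 mm across and 84 mm high, standing on the bench past the stop end of the ramp unit on the side away from the robot. Origin at the centre of its underside, z up the jar.
Mind the look-alikes: they are no part of the job. What is shaped like the crate but green is not meant.

How it is judged:
On the way, in this order (a step that is already met when the one before it is completed fails the run):
1. the offcut block lies on the bench beside the ramp unit ((y of block in the frame of ramp above 0.085 m or y of block in the frame of ramp below -0.085 m) and height (world z) of block below 0.042 m and linear speed of block below 0.03 m/s), for 0.2 s.
2. the crate is on the slope, nose up, sliding on the ramp unit (angle between crate's own z axis and vertical above 0.12 rad and x of crate in the frame of ramp between -0.04 and 0.11 m and contact force between crate and ramp above 0.3 N), for 0.1 s.
At the end, for the whole second after the job is handed in: The crate rests in the bay behind the lip, flat on the bay floor (within about 3.5 mm and 0.05 rad), at rest; the block lies on the bench beside the ramp unit, its centre more than 85 mm from the unit's centre line; the screw jar stands (z of crate in the frame of ramp between 0.022 and 0.0295 m and x of crate in the frame of ramp above 0.19 m and angle between crate's own z axis and vertical below 0.05 rad and linear speed of crate below 0.01 m/s and (y of block in the frame of ramp above 0.085 m or y of block in the frame of ramp below -0.085 m) and height (world z) of block below 0.042 m and angle between screw_jar's own z axis and vertical below 0.3 rad); the robot touches nothing.
It fails at once if the fingers press on the crate with more than 25 N (contact force between the fingers and crate above 25 N).
It fails at once if the screw jar is knocked over (angle between screw_jar's own z axis and vertical above 0.5 rad).
It also fails if it takes over 72 s, if anything falls off the work surface, if the arm or the gripper's body presses on something with over 40 N, if the wrist force passes 120 N, or if a joint passes its speed limit or range.

## Working session

There is one attempt and no reset: what is moved stays moved. The work goes in short steps, each a Python script; the robot and the scene stay as the last script left them, time stands still between calls to the robot, and variables do not carry over. Pictures are saved under pics/ and viewed, at most 10 in all, crops included, and the job is handed in when it is done.

```bash
ls; mkdir -p pics; python3 - <<'E'
from station import env, viewer, search_frame, tip_of
import cv2, numpy as np
ims=[]
for c in ("scene","top"):
    p,d=viewer.read_camera(c); ims.append(p)
    cv2.imwrite(f"pics/{c}0.png",p[:,:,::-1]); np.save(f"pics/{c}0d.npy",d)
    i=viewer.camera_info(c); print(c,np.round(i["eye"],3).tolist(),np.round(i["rotation"],3).tolist(),np.round(i["intrinsics"],1).tolist(),i["dist_coeffs"])
    for n in ("ramp","lip","stop","crate","block","screw_jar"):
        f=lambda r:[(np.round(x["at"],3).tolist(),round(x["score"],2)) for x in r[:3]]
        print(n,"S",f(search_frame(c,n)) if n not in("lip","stop") else "","T",f(tip_of(c,n)))
s=env.sense(); print(s["t"],s["wrist_force"],s["gripper_width"])
E
```

```text
pics
scene [0.148, 0.673, 0.564] [[-0.811, 0.313, -0.494], [-0.584, -0.409, 0.701], [0.017, 0.857, 0.515]] [[492.5, 0.0, 319.4], [0.0, 492.5, 239.2], [0.0, 0.0, 1.0]] [-0.11117405  0.          0.          0.          0.        ]
ramp S [([0.528, 0.128, 0.029], 0.82)] T [([0.559, -0.031, 0.001], 0.9)]
lip S  T [([0.562, 0.125, 0.036], 0.85)]
stop S  T [([0.555, 0.242, 0.041], 0.72)]
crate S [([0.65, -0.306, 0.06], 0.64), ([0.553, -0.078, 0.073], 0.56)] T [([0.665, -0.327, -0.0], 0.77), ([0.564, -0.124, 0.007], 0.75)]
block S [([0.553, 0.192, 0.06], 0.63)] T [([0.555, 0.179, 0.026], 0.55)]
screw_jar S [([0.635, 0.357, 0.061], 0.94)] T [([0.655, 0.341, -0.002], 0.74)]
top [0.422, -0.007, 1.216] [[0.016, 0.987, -0.163], [-1.0, 0.014, -0.019], [-0.017, 0.163, 0.987]] [[587.6, 0.0, 325.9], [0.0, 587.6, 232.8], [0.0, 0.0, 1.0]] [-0.11078433  0.          0.          0.          0.        ]
ramp S [([0.555, 0.068, 0.027], 0.9)] T [([0.561, -0.029, 0.005], 0.89)]
lip S  T []
stop S  T [([0.551, 0.235, 0.038], 0.81)]
crate S [([0.663, -0.32, 0.066], 0.9), ([0.562, -0.119, 0.075], 0.73)] T [([0.569, -0.12, 0.012], 0.84), ([0.671, -0.326, 0.001], 0.65)]
block S [([0.554, 0.176, 0.064], 0.92)] T [([0.555, 0.182, 0.025], 0.98)]
screw_jar S [([0.652, 0.34, 0.091], 0.9)] T [([0.659, 0.35, 0.006], 0.88)]
1.1 [-0.27708212  0.19890743 -0.30064965] 0.09215203419161583
```

View pics/scene0.png

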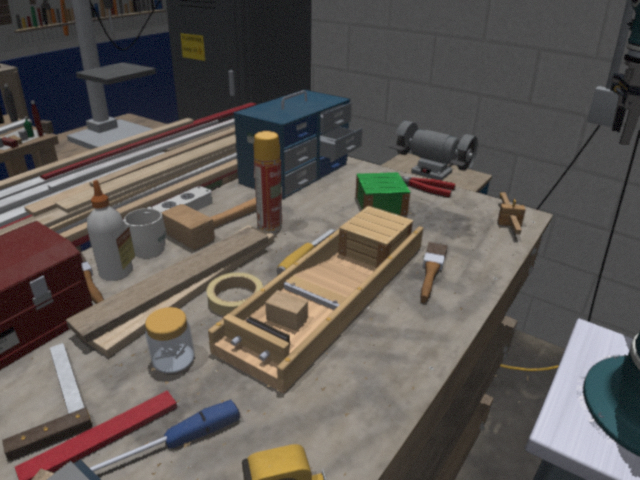

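View pics/top0.png

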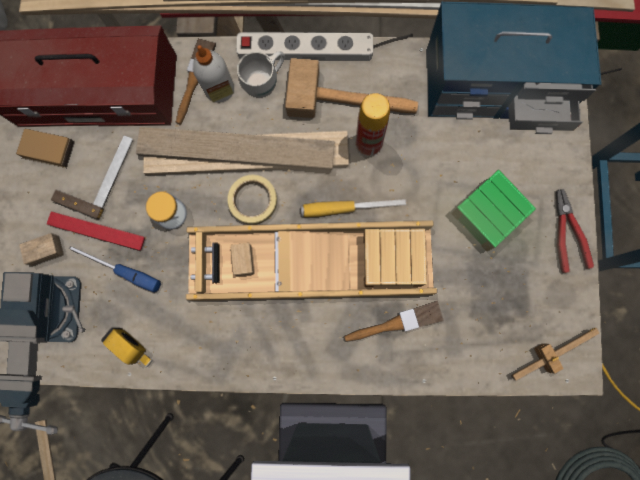

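The scene shows two crates. The one at top (394,257) is plain wood and stands between the rails, so it is the one meant. The one at (495,208) is green, a look-alike. The block in the bay is at (241,260); the ones at (45,148) and (40,250) lie off the ramp, so they are not meant. I'll confirm with a crop.

```bash
cat > h.py <<'E'
from station import env, effector, solver, viewer, workorder, search_frame, tip_of
import cv2, numpy as np
def px2w(c,uv,z):
    i=viewer.camera_info(c)
    q=cv2.undistortPoints(np.array(uv,float).reshape(-1,1,2),np.array(i["intrinsics"]),np.array(i["dist_coeffs"])).reshape(-1,2)
    r=np.c_[q[:,0],-q[:,1],-np.ones(len(q))]@np.array(i["rotation"]).T
    e=np.array(i["eye"]); return e+r*((np.broadcast_to(z,len(q))-e[2])/r[:,2])[:,None]
E
python3 - <<'E'
import cv2
p=cv2.imread("pics/top0.png")[215:305,180:445]
cv2.imwrite("pics/crop1.png",cv2.resize(p,None,fx=3,fy=3,interpolation=cv2.INTER_CUBIC))
E
```

```text
(no output)
```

View pics/crop1.png

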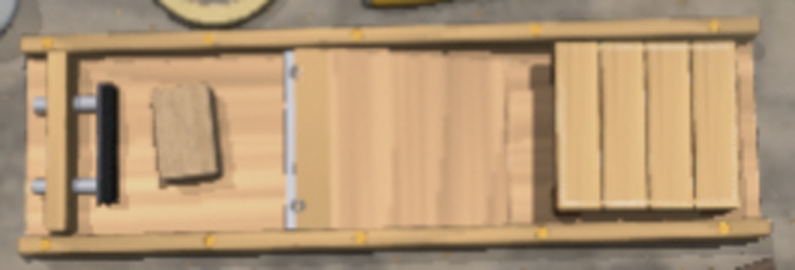

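The crop confirms it: the wooden crate is at crop (555–738, 42–210), the block at (152–216, 83–182), the lip's back edge at x≈285 and the stop face at x≈118.

```bash
python3 - <<'E'
from h import *
pts={"railT_L":(22,38,.05),"railT_R":(757,18,.05),"railTin_L":(22,50,.05),"railTin_R":(757,34,.05),"railB_L":(20,254,.05),"railB_R":(770,237,.05),"railBin_L":(20,237,.05),"railBin_R":(770,221,.05),
"lipT":(285,52,.038),"lipB":(285,228,.038),"stopT":(118,86,.05),"stopB":(118,202,.05),
"b1":(152,88,.064),"b2":(207,82,.064),"b3":(216,175,.064),"b4":(163,183,.064),
"c1":(555,42,.072),"c2":(733,42,.072),"c3":(738,207,.072),"c4":(557,210,.072),"slopetop":(328,140,.038)}
for k,(u,v,z) in pts.items(): print(k,np.round(px2w("top",[(180+u/3,215+v/3)],z)[0],4))
p,d=viewer.read_camera("top")
for n in ("ramp","crate","block","stop"): print(n,[np.round(x["at"],4).tolist() for x in tip_of("top",n)[:2]])
E
```

```text
railT_L [0.6208 0.2976 0.05  ]
railT_R [ 0.6411 -0.1989  0.05  ]
railTin_L [0.6125 0.2972 0.05  ]
railTin_R [ 0.6302 -0.1988  0.05  ]
railB_L [0.4749 0.2913 0.05  ]
railB_R [ 0.4942 -0.2059  0.05  ]
railBin_L [0.4862 0.2919 0.05  ]
railBin_R [ 0.5048 -0.206   0.05  ]
lipT [0.6156 0.1195 0.038 ]
lipB [0.4963 0.1159 0.038 ]
stopT [0.5889 0.2303 0.05  ]
stopB [0.5108 0.2268 0.05  ]
b1 [0.5859 0.2046 0.064 ]
b2 [0.5904 0.168  0.064 ]
b3 [0.5287 0.1598 0.064 ]
b4 [0.5228 0.1947 0.064 ]
c1 [ 0.6191 -0.0619  0.072 ]
c2 [ 0.6207 -0.1792  0.072 ]
c3 [ 0.5121 -0.1814  0.072 ]
c4 [ 0.5086 -0.0639  0.072 ]
slopetop [0.556  0.0886 0.038 ]
ramp [[0.5613, -0.0302, 0.0026]]
crate [[0.5641, -0.1204, 0.0111], [0.6684, -0.3285, 0.0036]]
block [[0.5581, 0.1798, 0.0253]]
stop [[0.553, 0.2339, 0.0388]]
```

```bash
cat >> h.py <<'E'
O=np.array([.561,-.0325]); UX=np.array([-.0398,.9992]); UY=np.array([-.9992,-.0398])
def W(x,y,z): return np.r_[O+x*UX+y*UY,z]
def down(n):
    y=np.r_[n,0]/np.linalg.norm(n); z=np.array([0,0,-1.]); return np.c_[np.cross(y,z),y,z]
def tilt(a,s=1):
    z=np.r_[np.sin(a)*UX,-np.cos(a)]; y=np.r_[s*UY,0]; return np.c_[np.cross(y,z),y,z]
E
python3 - <<'E'
from h import *
s=env.sense(); print(np.round(s["tcp_rot"],2).tolist())
for sg in (1,-1):
    R=down(sg*np.array([-.144,.99]))
    for z in (.15,.044): 
        q=solver.inverse_kinematics(np.array([.560,.160,z]),R); print(sg,None if q is None else np.round(q,2))
    for a in (.25,.43):
        for x,z in ((-.21,.15),(-.19,.03),(0,.03),(.15,.06)):
            q=solver.inverse_kinematics(W(x,0,z),tilt(a,sg)); print("tilt",sg,a,x,None if q is None else np.round(q,2))
E
```

```text
[[0.95, 0.3, -0.0], [0.3, -0.95, -0.0], [-0.0, 0.0, -1.0]]
1 [ 0.45  0.74 -1.12  1.78  0.75  1.12  0.78]
1 [ 0.14  0.69 -0.64  1.85  0.56  0.79  0.92]
tilt 1 0.25 -0.21 [ 0.36  0.56  0.14  1.65 -0.33  1.09 -2.44]
tilt 1 0.25 -0.19 [ 0.35  0.7   0.12  1.73 -0.39  0.88 -2.38]
tilt 1 0.25 0 [ 0.14  0.61 -0.    1.91 -0.38  0.71 -2.66]
tilt 1 0.25 0.15 [-0.91  0.86  1.11  1.99 -1.17  1.14 -2.29]
tilt 1 0.43 -0.21 [ 0.44  0.63  0.15  1.58 -0.46  1.24 -2.32]
tilt 1 0.43 -0.19 [ 0.43  0.77  0.11  1.65 -0.51  1.04 -2.25]
tilt 1 0.43 0 [ 0.26  0.66 -0.03  1.87 -0.56  0.82 -2.44]
tilt 1 0.43 0.15 [ 0.09  0.58 -0.15  1.93 -0.55  0.71 -2.7 ]
-1 [ 0.19  0.54 -0.7   1.79  0.42  0.96 -2.11]
-1 [ 0.04  0.65 -0.5   1.86  0.44  0.75 -2.12]
tilt -1 0.25 -0.21 [ 0.82  0.62 -0.5   1.62  0.06  1.07  0.39]
tilt -1 0.25 -0.19 [ 0.78  0.77 -0.48  1.7   0.13  0.85  0.34]
tilt -1 0.25 0 [ 0.58  0.7  -0.59  1.88  0.19  0.7   0.  ]
tilt -1 0.25 0.15 [ 0.33  0.63 -0.59  1.91  0.15  0.66 -0.23]
tilt -1 0.43 -0.21 [ 0.89  0.7  -0.53  1.54 -0.05  1.17  0.5 ]
tilt -1 0.43 -0.19 [ 0.85  0.84 -0.51  1.62 -0.    0.97  0.5 ]
tilt -1 0.43 0 [ 0.69  0.77 -0.62  1.84 -0.    0.74  0.24]
tilt -1 0.43 0.15 [ 0.45  0.68 -0.61  1.91 -0.1   0.65  0.07]
```

```bash
python3 - <<'E'
from h import *
n=np.array([-.144,.99]); R=down(n)
c=np.array([.557,.182])-.0225*n
env.reach(np.r_[c,.16],R); env.movel(np.r_[c,.08],R)
f0=env.sense()["wrist_force"]
env.movel(np.r_[c,.044],R,rate=.06)
s=env.sense(); print(s["t"],s["ee_pos"],s["wrist_force"]-f0)
effector.grasp(10); s=env.sense(); print(s["t"],s["gripper_width"],s["grasp_force"])
p=s["ee_pos"]; env.movel(np.r_[p[:2],.14],rate=.1)
s=env.sense(); print(s["t"],s["gripper_width"],s["grasp_force"])
p,d=viewer.read_camera("scene"); cv2.imwrite("pics/s1.png",p[100:450,150:500,::-1])
E
```

```text
5.8083 [0.56029045 0.15998701 0.04404326] [-0.91949111  0.40481949 -0.3529045 ]
6.6667 0.0377655694614921 10.000006556510925
7.775 0.038246433305055054 9.999966323375702
```

View pics/s1.png

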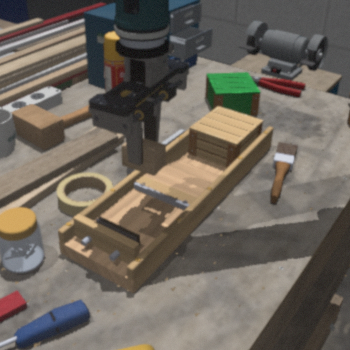

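The block is held between the fingers at crop (145,152), with 38 mm measured. Next I set it on the bench on the robot's side.

```bash
python3 - <<'E'
from h import *
t=W(.17,.13,.13)
env.movel(t,rate=.15)
t[2]=.03; env.movel(t,rate=.12); t[2]=.0195; env.movel(t,rate=.03)
s=env.sense(); print(s["t"],s["ee_pos"],s["wrist_force"])
effector.release(); t[2]=.15; env.movel(t,rate=.15)
p,d=viewer.read_camera("top"); cv2.imwrite("pics/t2.png",p[:,:,::-1])
print([np.round(x["at"],3).tolist() for x in tip_of("top","block")[:2]],[np.round(x["at"],3).tolist() for x in tip_of("top","crate")[:2]])
effector.grasp(10)
env.reach(W(-.23,0,.16),tilt(.43,-1))
s=env.sense(); print(s["t"],s["ee_pos"],s["gripper_width"])
E
```

```text
10.3833 [0.42425293 0.13218612 0.01940736] [-0.35576201  0.35420416 -0.33045932]
[] [[0.566, -0.122, 0.014], [0.673, -0.325, 0.002]]
15.375 [ 0.57066462 -0.25941128  0.1606486 ] 0.0003363035456149314
```

```bash
cat >> h.py <<'E'
def zprof(x): return np.interp(x,[-.15,0,.06,.09,.11,.15],[.030,.030,.045,.062,.064,.066])
def push(x,xe,step,rate,f0,fmax=15):
    log=[]
    while x<xe-1e-6:
        x=min(x+step,xe); env.movel(W(x-.009,0,zprof(x)),rate=rate)
        s=env.sense(); f=s["wrist_force"]-f0; fu=-f[:2]@UX
        log.append((round(x*1e3),round(fu,1),round(f[2],1)))
        if fu>fmax: print("STOP"); break
    print(log,s["t"]); return x
E
python3 - <<'E'
from h import *
p,_=viewer.read_camera("scene"); print([np.round(x["at"],3).tolist() for x in tip_of("scene","block")[:2]])
R=tilt(.43,-1)
env.movel(W(-.205,0,.06),R); env.movel(W(-.195,0,.03),R,rate=.08)
f0=env.sense()["wrist_force"]; print(f0); np.save("f0.npy",f0)
push(-.175,.04,.01,.05,f0)
p,_=viewer.read_camera("scene"); cv2.imwrite("pics/s3.png",p[100:480,150:550,::-1])
E
```

```text
[[0.424, 0.13, 0.001]]
[0.26478582 0.2985466  0.01401721]
[(-165, np.float64(0.5), np.float64(-0.6)), (-155, np.float64(-0.5), np.float64(0.3)), (-145, np.float64(0.7), np.float64(-0.1)), (-135, np.float64(0.4), np.float64(-0.1)), (-125, np.float64(0.3), np.float64(0.1)), (-115, np.float64(-0.1), np.float64(0.7)), (-105, np.float64(0.0), np.float64(-0.5)), (-95, np.float64(0.5), np.float64(0.1)), (-85, np.float64(0.6), np.float64(0.8)), (-75, np.float64(0.3), np.float64(-1.0)), (-65, np.float64(0.7), np.float64(0.0)), (-55, np.float64(0.4), np.float64(0.0)), (-45, np.float64(0.5), np.float64(-0.4)), (-35, np.float64(0.6), np.float64(1.0)), (-25, np.float64(1.2), np.float64(-0.5)), (-15, np.float64(-0.2), np.float64(-0.1)), (-5, np.float64(0.3), np.float64(-0.4)), (5, np.float64(0.8), np.float64(0.4)), (15, np.float64(1.0), np.float64(0.1)), (25, np.float64(0.4), np.float64(-0.1)), (35, np.float64(0.9), np.float64(-0.5)), (40, np.float64(1.6), np.float64(-1.4))] 24.6917
```

View pics/s3.png

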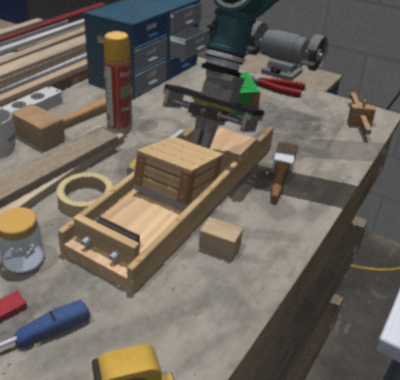

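The crate is on the slope at crop (178,168), and the block lies on the bench at (220,238). I keep pushing.

```bash
python3 - <<'E'
from h import *
f0=np.load("f0.npy")
x=push(.04,.13,.01,.05,f0)
x=push(x,.146,.004,.04,f0,9)
p,_=viewer.read_camera("scene"); cv2.imwrite("pics/s4.png",cv2.resize(p[200:400,200:440,::-1],None,fx=3,fy=3))
E
```

```text
[(50, np.float64(0.9), np.float64(-0.1)), (60, np.float64(1.3), np.float64(0.5)), (70, np.float64(0.6), np.float64(-1.1)), (80, np.float64(0.3), np.float64(0.4)), (90, np.float64(0.2), np.float64(0.6)), (100, np.float64(0.8), np.float64(-0.0)), (110, np.float64(0.2), np.float64(0.4)), (120, np.float64(-0.0), np.float64(0.6)), (130, np.float64(0.4), np.float64(-0.4))] 28.0083
[(134, np.float64(0.7), np.float64(0.1)), (138, np.float64(0.4), np.float64(-1.1)), (142, np.float64(0.5), np.float64(-0.0)), (146, np.float64(0.8), np.float64(-0.4))] 29.0083
```

View pics/s4.png

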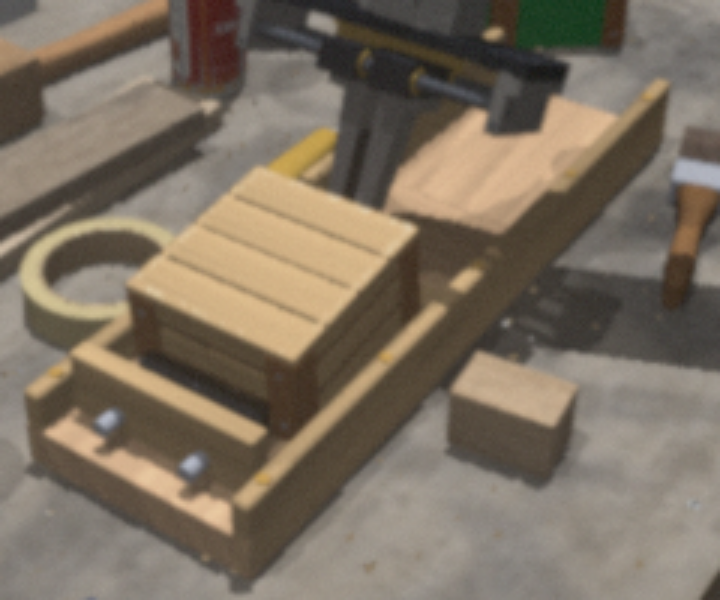

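The crate is tipped nose-down over the lip and is reaching the stop at crop (205,385). From here I use small steps and watch the force.

```bash
python3 - <<'E'
from h import *
f0=np.load("f0.npy")
push(.146,.166,.002,.02,f0,6.5)
E
```

```text
STOP
[(148, np.float64(2.3), np.float64(-0.2)), (150, np.float64(5.1), np.float64(-0.7)), (152, np.float64(5.7), np.float64(-0.9)), (154, np.float64(6.2), np.float64(-0.8)), (156, np.float64(7.2), np.float64(-1.2))] 30.3083
```

```bash
python3 - <<'E'
from h import *
f0=np.load("f0.npy")
x=push(.156,.158,.001,.02,f0,12)
for z in np.arange(.062,.0455,-.004):
    env.movel(W(x-.009,0,z),rate=.03); s=env.sense(); print(round(z,3),np.round(s["wrist_force"]-f0,1),round(s["t"],1))
p,d=viewer.read_camera("scene"); cv2.imwrite("pics/s5.png",cv2.resize(p[200:400,200:440,::-1],None,fx=3,fy=3))
E
```

```text
[(157, np.float64(7.5), np.float64(-0.7)), (158, np.float64(8.2), np.float64(-0.4))] 30.8083
0.062 [-0.7 -9.3 -1. ] 31.1
0.058 [ -1.3 -10.4  -1.4] 31.4
0.054 [ -1.2 -10.   -1.2] 31.7
0.05 [-0.1 -9.3  1. ] 31.9
0.046 [ 0.5 -9.8  1.6] 32.2
```

View pics/s5.png

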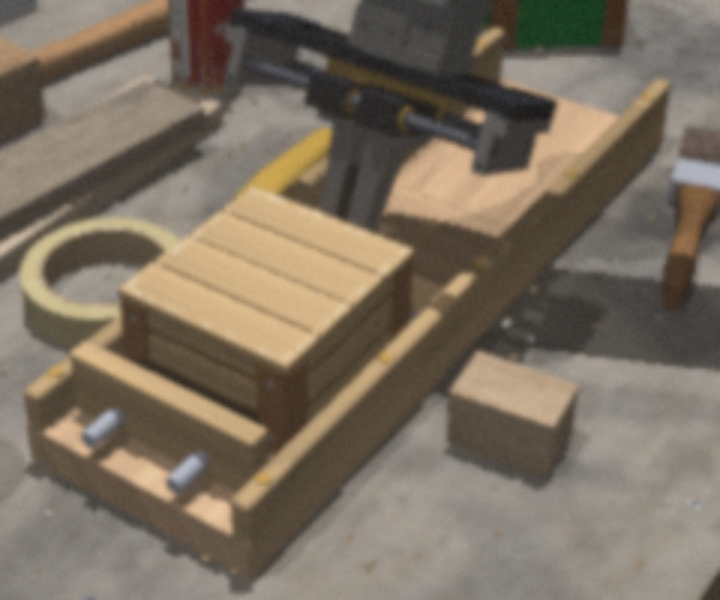

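The trailing top edge dropped from crop (417,232) to (410,255), so the crate looks seated. I back off and check its height and tilt from depth.

```bash
python3 - <<'E'
from h import *
env.movel(W(.138,0,.048),rate=.03); env.movel(W(.09,0,.08),rate=.1); env.movel(W(-.05,0,.25),rate=.2)
env.pause(.3)
p,d=viewer.read_camera("top"); i=viewer.camera_info("top")
v,u=np.mgrid[0:480,0:640]; K=np.array(i["intrinsics"])
q=cv2.undistortPoints(np.c_[u.ravel(),v.ravel()].astype(float).reshape(-1,1,2),K,np.array(i["dist_coeffs"])).reshape(-1,2)
dd=d.ravel(); P=(np.c_[q[:,0],-q[:,1],-np.ones(len(q))]*dd[:,None])@np.array(i["rotation"]).T+i["eye"]
P=P[dd>0]; r=np.c_[(P[:,:2]-O)@UX,(P[:,:2]-O)@UY,P[:,2]]
m=(r[:,0]>.16)&(r[:,0]<.26)&(abs(r[:,1])<.045)&(r[:,2]>.06)&(r[:,2]<.13); a=r[m]
c=np.linalg.lstsq(np.c_[a[:,0]-.21,a[:,1],np.ones(len(a))],a[:,2],rcond=None)[0]; print(m.sum(),"slopes,z",c)
m=(abs(r[:,2]-.09)<.012)&(abs(r[:,1])<.04)&(r[:,0]>.1); print("x range",np.percentile(r[m,0],[.5,99.5]))
b=(r[:,1]>.09)&(r[:,1]<.18)&(r[:,2]>.03)&(r[:,2]<.06)&(r[:,0]>.1)&(r[:,0]<.24); print("block",b.sum(),r[b].mean(0))
print("crate",[np.round(x["at"],3).tolist() for x in tip_of("top","crate")[:2]],"jar",[np.round(x["at"],3).tolist() for x in search_frame("top","screw_jar")[:1]])
print(env.sense()["t"],env.sense()["ee_pos"])
cv2.imwrite("pics/t6.png",cv2.resize(p[180:320,140:445,::-1],None,fx=2.6,fy=2.6))
E
```

```text
2371 slopes,z [-0.00247183 -0.0011555   0.08992245]
x range [0.15095565 0.6079434 ]
block 590 [0.16913653 0.12903761 0.03774293]
crate [[0.552, 0.18, 0.03]] jar [[0.653, 0.335, 0.091]]
35.225 [ 0.56296162 -0.08229911  0.24990217]
```

View pics/t6.png

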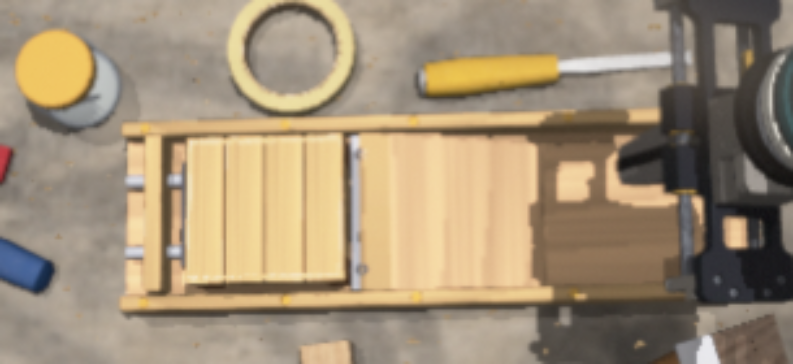

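The crate sits flat behind the lip: its top is at 0.090 m, which is 0.026 + 0.064, with a slope of 0.0025. The block is on the bench at crop (326,352), and the jar stands at (55,70). Handing in.

```bash
python3 -c "
from h import *
print(workorder.finish_job())"
```

```text
the job is handed in; nothing more can be done
None
```

I handed the job in at about 35 s: the crate sits flat in the bay behind the lip, the block is on the bench 129 mm from the ramp's centre line, the jar is standing, and the highest push force I read was about 10 N.

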